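# Lock the jam nut against the lower nut on the vise stud

## Task

A threaded stud stands clamped in the bench vise with two nuts on it. Slide the loose open-ended spanner fully onto the lower nut, its handle lying flat on the stop's ledge beside the upright pin, so that the pin holds it against turning clockwise, and let go of it. Then swing the handle of the ring spanner on the upper (jam) nut clockwise, seen from above, until the nuts meet, pull it tight with about 15 N at the handle's end and never more than 20 N, without the lower nut turning along, and leave both spanners on the nuts and the parts lying about undisturbed.

Things in the scene. Friction and masses are not known exactly. Their poses are not given: they have to be found in the camera images.
- vise: Small faded-blue cast-iron bench vise, fixed. Origin on the counter, on the axis of the upright threaded stud (22 mm thick, top 160 mm up) between its jaws. x crosses the jaws, away from its T-handle (124 mm out along -x, at most 80 mm high); y along the jaws; z up. Jaw tops 100 mm up, reaching 50 mm either way along y.
- nut_mid (a point): Centre of the lower nut, on the stud's axis, 109 mm up; axes as the vise's. A dark hexagon, 36 mm across flats, 18 mm high, standing on the jaw tops. Two flats face the vise's +x and -x, so a spanner goes on along the vise's y. It turns stiffly (0.25 N m); the jam nut drags it along once the two meet, unless it is held.
- lower_nut (a joint): Angle of the lower nut, rad, growing clockwise seen from above; -0.04 to 0.04 at the start, 0 when its flats face exactly +x and -x of the vise. The spanner's play lets it turn about 0.25.
- stop: Steel reaction stop bolted to the vise's -y end; origin and axes as the vise's. 138 to 168 mm along -y it has a ledge (26 mm wide in x), 100 mm up like the jaw tops, on which the spanner's handle rests; the upright stop pin stands beside the ledge.
- stop_pin (a point): The stop pin, 12 mm thick, at x = -18 mm, y = -150 mm in the vise's frame; this point is 106 mm up, the pin's top 130 mm. The handle of a spanner on the lower nut, lying along the vise's -y, passes on the pin's +x side, 2 mm clear of it; turning clockwise it comes to bear on the pin.
- spanner_grip (a point): Grip point of the loose flat open-ended spanner (steel, about 0.4 kg, 12 mm thick, flat on the counter at the start): on its handle, half-way up, at the balance point. x points along the spanner to the open jaw, z up. Handle 20 mm wide, from 32 mm ahead of this point to 106 mm behind it.
- spanner_jaw (a point): Centre of the spanner's jaw, half-way up, 72 mm ahead of the grip point, same axes. Jaw 38 mm wide, open to +x; its round-tipped prongs reach 19.5 mm ahead, its bottom lies 22 mm behind. Head 64 mm wide. Fully on, this point is within a few mm of the lower nut's centre (the jaw's bottom meets the nut's corner when this point is 1 mm past it).
- lever_push (a point): Point on the straight handle of the ring spanner on the jam nut, 115 mm from the stud's axis, half-way up. Handle: level bar 16 mm wide, 12 mm thick, 136 to 149 mm up, from 45 mm to 116 mm from the axis, then a round end 24 mm wide reaching 140 mm; ring 39 mm wide, 120 to 137 mm up. At first it points about 7 to 63 degrees past the vise's +y, towards its -x.
- jam_nut: The jam nut with its ring spanner, which cannot come off; origin on the axis. Felt at lever_push: turns clockwise with under 1 N for 0.5 to 0.9 rad (unknown beforehand) until the nuts meet; then drags the lower nut (2 N) through the spanner's play, up to 0.3 rad; then, the spanner bearing on the pin, needs 9 N, and about 1 N more for each further mm.
- jam_seat (a joint): How far the jam nut is pulled up after meeting the lower nut, rad: 0 until it bites (1.0 N m), then 0.05 rad for each further N m; stays when let go. Tight enough above 0.015 (1.3 N m, 11.5 N at lever_push); 15 N there gives about 0.036.
- spanner: The same loose spanner; origin under the centre of its jaw, on its underside; axes as spanner_grip.
- fan: Chipped aluminium alternator fan, 116 mm across, lying flat, loose on the counter; leave it alone. Origin under its centre.
- bearing: Bronze ball bearing, 47 mm across, 14 mm high, loose on the counter; leave it alone. Origin under its centre.
- woodruff_key: Steel woodruff key, 25 mm long, 6 mm thick, lying flat, loose on the counter; leave it alone. Origin under its centre.
- spacer: White nylon spacer ring, 32 mm across, 22 mm high, loose on the counter; leave it alone. Origin under its centre.
- pulley: Steel V-pulley, 66 mm across, 28 mm high, loose on the counter; leave it alone. Origin under its centre.
- bolt: Hexagon bolt, 54 mm long, lying, loose on the counter; leave it alone. Origin under its centre.
Things that resemble listed ones, but are neither listed nor needed, are in the scene too. Of the things like the spanner, leave any that is green or red; of the rest the larger one is meant.

How it is judged:
On the way, in this order (a step that is already met when the one before it is completed fails the run):
1. the open-ended spanner is on the lower nut: jaw centre within 9 mm of the nut's centre, lying flat, with the jam nut not yet tight (distance between spanner_jaw and nut_mid below 0.009 m and angle between spanner_jaw's own z axis and vertical below 0.1 rad and value of joint jam_seat below 0.008 rad), for 0.3 s.
2. with the spanner on the lower nut, the jam nut is pulled up tight (seat above 0.015 rad, which takes 1.3 N m) (distance between spanner_jaw and nut_mid below 0.009 m and angle between spanner_jaw's own z axis and vertical below 0.1 rad and value of joint jam_seat above 0.015 rad), for 0.2 s.
At the end, for the whole second after the job is handed in: The jam nut is tight (jam_seat above 0.015 rad), the lower nut has not turned along (lower_nut under 0.42 rad), the open-ended spanner lies flat (within 0.10 rad) on the lower nut (jaw centre within 9 mm of the nut's centre), touching the stop, everything at rest (all of step 2 and value of joint lower_nut below 0.42 rad and contact force between spanner and stop above 0.05 N and linear speed of spanner below 0.02 m/s and velocity of joint jam_seat below 0.05 rad/s).
It fails at once if the lower nut turns along (more than 0.42 rad clockwise or 0.25 rad back) (value of joint lower_nut above 0.42 rad or value of joint lower_nut below -0.25 rad).
It fails at once if overtightened: the seat passes 0.095 rad (2.9 N m, about 25 N at the lever_push point) (value of joint jam_seat above 0.095 rad).
It fails at once if one of the parts lying about is moved more than 20 mm (distance of any of fan, bearing, woodruff_key, spacer, pulley, bolt from where it was at the start of the episode above 0.02 m).
It also fails if it takes over 72 s, if anything falls off the work surface, if the arm or the gripper's body presses on something with over 40 N, if the wrist force passes 120 N, or if a joint passes its speed limit or range.

## Robot

A 6-joint arm with a two-finger parallel gripper is mounted at the origin on the work surface. World frame = base frame: x ahead of the robot, y to its left, z up, the work surface at z = 0. Lengths are in m, angles in rad, forces in N, time in s.
With the tool pointing down it reaches from about 0.325 to 0.85 m from the base axis. Payload 15.5 kg.
Tool frame: the origin (TCP) lies at the very end of the fingers, on their centre line; the grasp point (between the pads) lies 19 mm behind it; x points along the fingers, y is the direction in which the jaws open and shut, and the axes are right-handed (so a half turn about x gives the same grasp; the last joint's range is limited). The gripper opens to 91 mm and grips with 3 to 60 N. Pads are 32 mm wide; open, the fingers measure 118 mm over their backs; the gripper's body (76 mm by 178 mm) begins 60 mm behind the grasp point.
Start: joints at [1.069, 0.494, 1.345, -0, 1.302, -0.096], TCP at [0.247, 0.574, 0.214] pointing down, gripper open.
Joint ranges: [-2.91, 2.91], [-0.82, 2.16], [0.22, 2.67], [-1.22, 4.37], [0.12, 2.79], [-3.08, 3.08]. Speed limits (rad/s): [1.89, 1.89, 2.57, 3.01, 3.01, 3.01].

## Interface

Orientations are given as a unit quaternion [w, x, y, z].
In Python, from workcell import ctrl, cams, workorder, nets gives the robot as it stands. The module is installed in compiled form; this text tells all that it offers.
- The arm moves only by the tool step_arm, never from a script. Its argument "moves" is one flat list of numbers, 7 for each row, row after row: the finger opening in m, from 0 to 0.0912, then the shift along the tool's x, y, z in m, then the turn, a rotation vector about the tool's x, y, z in degrees. In form: [jaw, dx, dy, dz, ax, ay, az, jaw, dx, dy, dz, ax, ay, az, ...]. A call has 1 to 8 rows; each row is the pose to reach, as a shift and turn from the pose commanded when the call began, along the tool's axes at that moment; what a row does not reach only later rows make up. A row lasts 1/10 s, in which the tool goes at most 50 mm and 8.59 degrees, less where a joint would pass 70% of its speed; a pose out of reach is approached as far as the arm can. A call with a gripper value outside its range is refused whole. The fingers move at their own pace and stop on an object; the grip force is fixed at half the most. Time passes only in rows, so rows that repeat a pose let the fingers close. It gives the time, the measured TCP pose, the force and the opening at its end, in the units of the state.
- ctrl.state(): the state, without advancing time (a new reading comes with each control period).
- cams.get_image(name): name is "scene" or "top" or "wrist"; returns a dict with "img" (400x640x3 uint8, red, green, blue), "z_map" (400x640 float32, m along the optical axis (not along the pixel's ray), 0 where there is no reading), "fx", "fy", "cx", "cy" (pixels), "cam_to_world" (4x4, takes a point from camera to world coordinates); the wrist camera has in their place "hand_eye" (4x4, takes a point from camera to tool coordinates, whose origin is the TCP and whose axes are the tool frame's). Camera axes: x right, y down, z forward; pixel columns grow to the right and rows downward; lengths in m; the calibration is good to about 2 mm. A picture is of the moment at which its call begins: read the wrist's pose just before it.
- workorder.finish_job(): hands the job in, once; it reports no verdict.
Trained networks look in the newest picture that a camera, given by its name, has taken for a name from the list of things; names that differ only in an ending like _2 or _b are one class to them, and where a whole thing is asked for, a point or a joint stands for the part that bears it (a point fixed in the world has none). Each returns a list of dicts, best first, with "p" (0 to 1); they miss things now and then, are a little off and sometimes report something else, mostly with a low value. They report only what shows in the picture. A call takes as long as a camera call. They do not tell look-alikes from the thing itself.
- nets.search_frame(camera, target): "xy" ([column, row] in pixels, amid what is visible of it).
- nets.place_of(camera, target): "xy" ([column, row] in pixels: a listed point, or the origin of a listed thing).
The state is a dict: "time": time; "q": joint angles; "joint_velocities": joint speeds; "joint_efforts": joint torques, N m; "eef_pos": TCP position; "ee_rot": TCP orientation; "force": force on the tool from outside, world axes, zero at the start; "torque": the same for the moment, N m; "opening": opening from 0.0 (shut) to 1.0 (fully open).
Only numpy, scipy, OpenCV 4.12 (cv2) and the standard library are available. Lean on these libraries where they do the work, as an engineer would, in place of code of your own. Each camera call takes 0.05 s, during which the arm holds its last target. There are 200 camera calls.

## Working session

There is one attempt and no reset: what is moved stays moved. The work goes in short steps, Python scripts to look and compute and a tool call to move; the robot and the scene stay as the last step left them, time stands still between calls to the robot, and variables do not carry over. Pictures are saved under pics/ and viewed, about 8 in all and at most 12, crops included, and the job is handed in when it is done.

Besides the shell and the picture viewer there is one more tool, called as name(argument=value, ...) on one line, values as JSON. step_arm: Moves the arm, as the interface text tells. Its arguments: {"type":"object","properties":{"moves":{"type":"array","items":{"type":"number"}}},"required":["moves"]}

```bash
mkdir -p pics
cat > h.py <<'E'
import numpy as np, cv2
from scipy.spatial.transform import Rotation as R
from workcell import ctrl, cams, workorder, nets
def rot(q): return R.from_quat([q[1],q[2],q[3],q[0]])
def T(im,s=None):
    if 'cam_to_world' in im: return np.array(im['cam_to_world'])
    M=np.eye(4); M[:3,:3]=rot(s['ee_rot']).as_matrix(); M[:3,3]=s['eef_pos']; return M@np.array(im['hand_eye'])
def get(name):
    s=ctrl.state(); im=cams.get_image(name); im['T']=T(im,s); return im
def ray(im,xy):
    d=np.array([(xy[0]-im['cx'])/im['fx'],(xy[1]-im['cy'])/im['fy'],1]); return im['T'][:3,3], im['T'][:3,:3]@d
def atz(im,xy,z):
    o,d=ray(im,xy); return o+d*(z-o[2])/d[2]
def dep(im,xy):
    o,d=ray(im,xy); c,r=int(round(xy[0])),int(round(xy[1])); return o+d*im['z_map'][r,c]
def proj(im,p):
    c=np.linalg.inv(im['T'])@np.append(p,1); return c[0]/c[2]*im['fx']+im['cx'],c[1]/c[2]*im['fy']+im['cy']
def save(im,n,box=None,k=1):
    a=im['img'][:,:,::-1]
    if box: a=a[box[1]:box[3],box[0]:box[2]]
    cv2.imwrite('pics/'+n,cv2.resize(a,None,fx=k,fy=k,interpolation=cv2.INTER_CUBIC))
E
python3 - <<'E'
from h import *
for c in ['top','scene']:
    im=get(c); save(im,c+'0.png')
    print(c,im['T'][:3,3].round(3),im['fx'])
    for t,z in [('vise',0),('nut_mid',.109),('stop_pin',.106),('spanner_grip',.006),('spanner_jaw',.006),('lever_push',.1425),('fan',0),('bearing',0),('woodruff_key',0),('spacer',0),('pulley',0),('bolt',0)]:
        print(t,[(np.round(d['xy']).astype(int).tolist(),round(d['p'],2),atz(im,d['xy'],z)[:2].round(3).tolist()) for d in nets.place_of(c,t)[:4]])
s=ctrl.state();print(s['eef_pos'],s['ee_rot'],s['force'],s['time'])
E
python3 - <<'E'
import cv2,numpy as np
a=[cv2.imread(f'pics/{c}0.png') for c in('top','scene')]
cv2.imwrite('pics/both.png',cv2.resize(np.vstack(a),(480,600)))
E
```

```text
top [ 0.438 -0.043  1.08 ] 404.52436561348696
vise [([280, 179], 0.96, [0.563, 0.066]), ([409, 196], 0.39, [0.524, -0.282])]
nut_mid [([275, 180], 0.74, [0.549, 0.066])]
stop_pin [([335, 181], 0.73, [0.548, -0.079]), ([217, 222], 0.65, [0.444, 0.204]), ([408, 199], 0.33, [0.507, -0.254])]
spanner_grip [([217, 287], 0.94, [0.275, 0.223]), ([432, 203], 0.78, [0.506, -0.342]), ([472, 139], 0.75, [0.678, -0.45]), ([341, 225], 0.7, [0.442, -0.1])]
spanner_jaw [([466, 157], 0.88, [0.63, -0.433]), ([219, 221], 0.7, [0.447, 0.224]), ([405, 199], 0.56, [0.514, -0.27]), ([391, 268], 0.56, [0.331, -0.233])]
lever_push [([235, 209], 0.77, [0.475, 0.153])]
fan [([405, 140], 0.92, [0.675, -0.271]), ([216, 222], 0.35, [0.446, 0.233])]
bearing [([344, 226], 0.77, [0.439, -0.108])]
woodruff_key [([194, 220], 0.47, [0.449, 0.293])]
spacer [([215, 220], 0.53, [0.45, 0.236])]
pulley [([190, 132], 0.64, [0.688, 0.311])]
bolt [([162, 186], 0.53, [0.539, 0.383])]
scene [0.967 0.447 0.825] 369.34731641828995
vise [([331, 247], 0.93, [0.551, 0.063])]
nut_mid [([333, 224], 0.59, [0.553, 0.071]), ([332, 221], 
[... 199 characters left out ...]
162], 0.64, [0.492, -0.34]), ([298, 151], 0.52, [0.357, -0.285])]
spanner_jaw [([449, 242], 0.92, [0.315, 0.276]), ([259, 176], 0.76, [0.527, -0.28]), ([205, 168], 0.72, [0.628, -0.428]), ([315, 155], 0.53, [0.33, -0.229])]
lever_push [([380, 218], 0.62, [0.479, 0.153]), ([296, 193], 0.57, [0.569, -0.046])]
fan [([222, 204], 0.72, [0.673, -0.268])]
bearing [([319, 192], 0.52, [0.432, -0.103])]
woodruff_key [([424, 281], 0.6, [0.456, 0.296])]
spacer [([403, 265], 0.43, [0.456, 0.232])]
pulley [([368, 348], 0.9, [0.68, 0.308])]
bolt [([436, 329], 0.66, [0.537, 0.387])]
[0.24670382 0.5742407  0.21390343] [ 0.69258334  0.14249869  0.69261134 -0.14252007] [-1.04340787 -0.00692309  0.30403201] 1.3
```

View pics/top0.png

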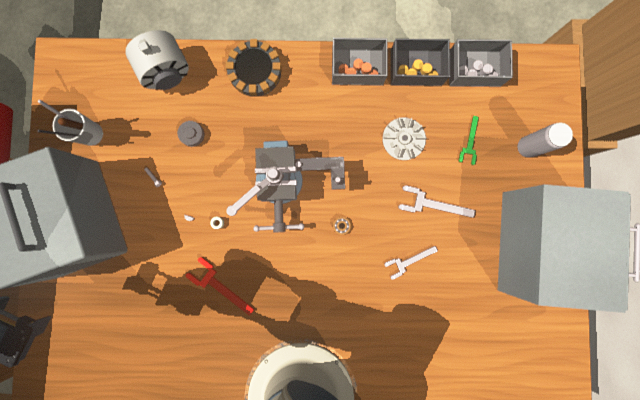

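View pics/scene0.png

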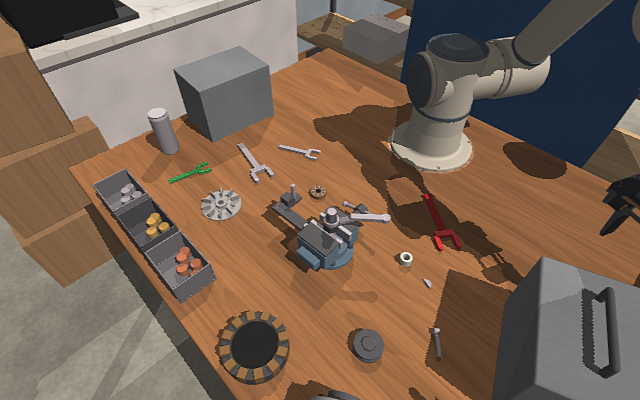

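The top view shows four spanner-like things: green (468,140), red (220,285), a large bare one (435,205) and a small bare one (410,262). The large bare one fits: it is neither green nor red, and it is the larger of the rest. I'll confirm it in a crop that also shows the vise (275,178), stop (335,170) and lever end (233,210).

```bash
cat >> h.py <<'E'
def plan(p,yaw=None):
    """move to TCP p, tool pointing down, tool y along world yaw(deg, mod 180); prints tool-frame shift / rotvec"""
    s=ctrl.state(); r=rot(s['ee_rot']); d=r.inv().apply(np.array(p)-s['eef_pos'])
    rv=np.zeros(3)
    if yaw is not None:
        best=None
        for k in (0,180):
            a=np.radians(yaw+k); y=np.array([np.cos(a),np.sin(a),0]); x=np.array([0,0,-1.]); z=np.cross(x,y)
            v=(r.inv()*R.from_matrix(np.c_[x,y,z])).as_rotvec(degrees=True)
            if best is None or np.linalg.norm(v)<np.linalg.norm(best): best=v
        rv=best
    print('shift mm',(d*1000).round(1),'turn',rv.round(2),'rows>=',max(np.linalg.norm(d)/.05,np.linalg.norm(rv)/8.59).round(1),'force',np.round(s['force'],1),'t',s['time'],'q',np.round(s['q'],2))
E
python3 - <<'E'
from h import *
im=get('top'); save(im,'crop0.png',(200,110,500,290),2.6)
print(rot(ctrl.state()['ee_rot']).as_matrix().round(3))
W=get('wrist'); print(W['hand_eye'],W['fx'])
plan([.53,-.2,.38],0)
z=im['z_map']; H=np.array([[dep(im,(c,r)) for c in range(640)] for r in range(400)])
np.save('H.npy',H)
# large spanner outline from depth? height above counter
sub=H[180:225,390:485]; m=sub[...,2]>.006
print('spanner zmax',np.percentile(sub[...,2],[5,50,95]).round(4))
E
```

```text
[[ 0.     0.395  0.919]
 [ 0.     0.919 -0.395]
 [-1.     0.     0.   ]]
[[-7.69848802e-04 -2.86978583e-01  9.57936689e-01 -1.70253455e-01]
 [ 9.99999694e-01 -3.51432843e-04  6.98370649e-04  9.11726296e-05]
 [ 1.36232994e-04  9.57936934e-01  2.86978766e-01 -8.11628532e-02]
 [ 0.00000000e+00  0.00000000e+00  0.00000000e+00  1.00000000e+00]] 303.6216636538939
shift mm [-166.1 -599.6  565.9] turn [66.75 -0.   -0.  ] rows>= 16.8 force [0.5 0.3 0.5] t 1.4 q [ 1.07  0.49  1.35  0.    1.3  -0.1 ]
spanner zmax [-0.0018  0.0018  0.0143]
```

View pics/crop0.png

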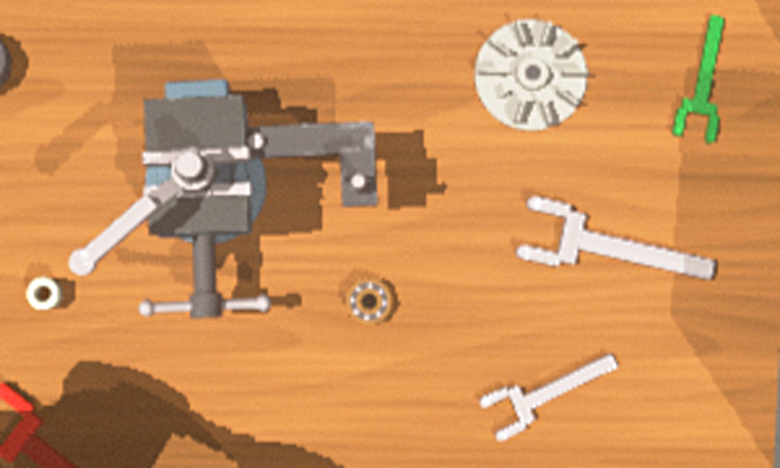

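The crop confirms it: the large bare spanner has its jaw at crop (545,230) and its handle running right to (710,268). The smaller bare one is below it at crop (550,395). Next I move the wrist camera over the vise and spanner.

step_arm(moves=[0.0912,-0.05,0,0,0,0,0,0.0912,-0.1,0,0,0,0,0,0.0912,-0.15,0,0,0,0,0,0.0912,-0.18,-0.03,0.03,8,0,0,0.0912,-0.18,-0.1,0.11,16,0,0,0.0912,-0.18,-0.14,0.14,24,0,0,0.0912,-0.18,-0.2,0.2,32,0,0,0.0912,-0.18,-0.24,0.24,40,0,0])

```text
time: 2.2
eef_pos: [0.3367, 0.3491, 0.3939]
ee_rot: [0.601, 0.373, 0.601, -0.372]
force: [0.6, 0.2, -0.7]
opening: 1.002
```

Run:
```python
from h import *
plan([.53,-.08,.4],0)
H=np.load('H.npy')
for r in range(166,186,2): print(r,[ (int(round(1000*H[r,c,2]))) for c in range(290,350,4)])
print(H[166,290].round(3),H[166,346].round(3))
```

```text
shift mm [ -6.1 -18.1 470.3] turn [ 2.645e+01 -1.000e-02 -3.000e-02] rows>= 9.4 force [ 0.6  0.2 -0.7] t 2.2 q [ 0.68  0.15  1.37 -0.    1.62  0.22]
166 [103, 85, 88, 82, 84, 81, 81, 82, 79, 80, 79, 80, 82, 83, 2]
168 [103, 100, 83, 81, 85, 80, 82, 83, 81, 83, 85, 101, 101, 102, -1]
170 [100, 102, 77, 81, 79, 77, 72, 4, 1, 3, -2, 100, 102, 101, 2]
172 [88, 84, 18, 0, 3, 2, 1, 2, 2, -1, 4, 103, 102, 103, 1]
174 [45, 37, 18, 2, 0, 2, 1, 4, -7, 1080, -4, 102, 101, 99, 0]
176 [42, 44, 21, 2, 1, 3, 1, 0, -2, 1, -5, 103, 99, 102, 1]
178 [44, 38, 17, 2, 2, 1, 0, -3, 2, 2, 0, 103, 130, 97, 2]
180 [43, 101, 18, 4, 2, 0, 3, 8, 0, 6, 2, 83, 133, 83, 1]
182 [102, 101, 19, 3, -1, -1, 2, 2, 1, 0, -2, 81, 126, 82, 0]
184 [101, 102, 19, 1, 4, 1, 2, -2, 1, 2, 0, 84, 81, 78, -2]
[0.584 0.031 0.103] [ 0.601 -0.112  0.002]
```

step_arm(moves=[0.0912,0,0,0.05,6,0,0,0.0912,0,0,0.1,12,0,0,0.0912,0,0,0.15,18,0,0,0.0912,0,0,0.2,24,0,0,0.0912,0,-0.02,0.26,26.4,0,0,0.0912,0,-0.02,0.32,26.4,0,0,0.0912,0,-0.02,0.38,26.4,0,0,0.0912,0,-0.02,0.44,26.4,0,0])

```text
time: 3.0
eef_pos: [0.4981, -0.0149, 0.3941]
ee_rot: [0.502, 0.499, 0.501, -0.498]
force: [1.1, 0.8, 0.5]
opening: 0.999
```

Run:
```python
from h import *
im=get('wrist'); save(im,'w1.png')
s=ctrl.state(); print(s['eef_pos'],s['time'])
for t,z in [('nut_mid',.109),('stop_pin',.106),('spanner_grip',.006),('spanner_jaw',.006),('lever_push',.1425)]:
    print(t,[(np.round(d['xy']).astype(int).tolist(),round(d['p'],2),atz(im,d['xy'],z)[:2].round(3).tolist()) for d in nets.place_of('wrist',t)[:4]])
```

```text
[ 0.50101562 -0.02065985  0.39337887] 3.05
nut_mid [([360, 108], 0.68, [0.56, 0.068])]
stop_pin [([351, 210], 0.74, [0.552, -0.089])]
spanner_grip [([181, 13], 0.79, [0.275, 0.213]), ([249, 282], 0.69, [0.356, -0.283]), ([317, 310], 0.56, [0.499, -0.349])]
spanner_jaw [([322, 280], 0.71, [0.508, -0.275]), ([234, 263], 0.6, [0.329, -0.239])]
lever_push [([305, 33], 0.58, [0.482, 0.156]), ([284, 4], 0.47, [0.457, 0.188])]
```

View pics/w1.png

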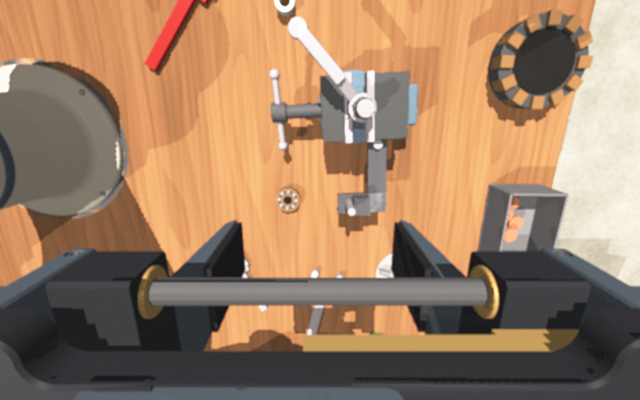

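The wrist picture shows the vise clearly (stud (363,107), stop pin (351,211), lever end (297,28)). The spanner is partly hidden behind the gripper. I'll fit the vise pose from depth.

```bash
cat >> h.py <<'E'
def cloud(im):
    v,u=np.mgrid[:400,:640]; z=im['z_map']; P=np.stack([(u-im['cx'])/im['fx']*z,(v-im['cy'])/im['fy']*z,z],-1)
    return P@im['T'][:3,:3].T+im['T'][:3,3], z>0
def sel(P,ok,lo,hi):
    m=ok&np.all((P>lo)&(P<hi),-1); return P[m]
E
python3 - <<'E'
from h import *
for c in ['wrist','top']:
    im=get(c); P,ok=cloud(im)
    print(c)
    q=sel(P,ok,[.5,.02,.155],[.6,.12,.17]); print('stud top',len(q),q.mean(0).round(4),q[:,:2].min(0),q[:,:2].max(0))
    q=sel(P,ok,[.5,-.12,.121],[.6,-.05,.14]); print('pin',len(q),q.mean(0).round(4))
    q=sel(P,ok,[.45,0,.095],[.65,.14,.107]); r=cv2.minAreaRect(q[:,:2].astype(np.float32)*1000); print('jaws',len(q),r)
    q=sel(P,ok,[.5,-.13,.095],[.65,-.06,.107]); r=cv2.minAreaRect(q[:,:2].astype(np.float32)*1000); print('ledge',len(q),r)
    q=sel(P,ok,[.45,.09,.138],[.56,.2,.155]); vx=cv2.fitLine(q[:,:2].astype(np.float32),2,0,.01,.01).ravel(); print('lever',len(q),q[:,2].mean(),vx, q[q[:,1].argmax()])
    q=sel(P,ok,[.45,-.41,.007],[.56,-.2,.03]); r=cv2.minAreaRect(q[:,:2].astype(np.float32)*1000); print('sp',len(q),q[:,2].mean(),r)
E
```

```text
wrist
stud top 277 [0.5584 0.0682 0.1591] [0.54758127 0.0565405 ] [0.56965704 0.0799619 ]
pin 57 [ 0.5494 -0.0813  0.1283]
jaws 4291 ((566.8009643554688, 68.5140380859375), (128.45318603515625, 99.3068618774414), 3.121084451675415)
ledge 311 ((563.279296875, -83.91522216796875), (39.025634765625, 30.100914001464844), 3.2010750770568848)
lever 1193 0.1471502003700197 [ 0.6772959  -0.7357107   0.4958702   0.13606477] [0.47003632 0.17372965 0.14601984]
sp 325 0.010760756753416083 ((492.4200439453125, -326.3857421875), (159.17987060546875, 59.17646789550781), 69.91880798339844)
top<stdin>:5: RuntimeWarning: Mean of empty slice.
  ret = um.true_divide(
Traceback (most recent call last):
ValueError: zero-size array to reduction operation minimum which has no identity
```

Run:
```python
from h import *
plan([.505,-.25,.30],-13)
```

```text
shift mm [ 94.    5.7 238.4] turn [ 1.344e+01 -1.000e-02 -2.000e-02] rows>= 5.1 force [-0.4 -0.1 -0.6] t 3.4 q [-0.14  0.17  1.34  0.    1.62 -0.15]
```

step_arm(moves=[0.0912,0.02,0,0.05,3,0,0,0.0912,0.04,0,0.1,6,0,0,0.0912,0.06,0,0.14,9,0,0,0.0912,0.08,0,0.19,12,0,0,0.0912,0.094,0.006,0.238,13.4,0,0,0.0912,0.094,0.006,0.238,13.4,0,0,0.0912,0.094,0.006,0.238,13.4,0,0])

```text
time: 4.1
eef_pos: [0.5052, -0.2508, 0.2992]
ee_rot: [-0.439, -0.554, -0.44, 0.554]
force: [-0.1, 0.4, -0.1]
opening: 0.999
```

Run:
```python
from h import *
im=get('wrist'); save(im,'w2.png'); P,ok=cloud(im)
q=sel(P,ok,[.44,-.42,.008],[.57,-.2,.03]); print(len(q),q[:,2].mean())
r=cv2.minAreaRect(q[:,:2].astype(np.float32)*1000); print(r)
h=q[q[:,1]<-.31]; print('handle',len(h),cv2.fitLine(h[:,:2].astype(np.float32),2,0,.01,.01).ravel(),h.min(0),h.max(0))
for t in ['spanner_grip','spanner_jaw','spanner']:
    print(t,[(np.round(d['xy']).astype(int).tolist(),round(d['p'],2),atz(im,d['xy'],0 if t=='spanner' else .006)[:2].round(4).tolist()) for d in nets.place_of('wrist',t)[:3]])
s=ctrl.state(); print(s['eef_pos'],s['time'])
```

```text
1557 0.01104284101993523
((502.0425720214844, -338.23193359375), (169.33323669433594, 62.66908264160156), 77.7176284790039)
handle 832 [ 0.25326163  0.9673978   0.49812105 -0.36044672] [ 0.4752447  -0.41989037  0.00825473] [ 0.53364896 -0.31029243  0.01389884]
spanner_grip [([329, 221], 0.75, [0.5019, -0.3475]), ([226, 206], 0.66, [0.3469, -0.2846]), ([440, 255], 0.58, [0.6713, -0.4494])]
spanner_jaw [([328, 180], 0.88, [0.5154, -0.2792])]
spanner [([211, 176], 0.83, [0.3365, -0.2336]), ([327, 178], 0.78, [0.514, -0.277])]
[ 0.50556982 -0.2491699   0.30056002] 4.3
```

View pics/w2.png

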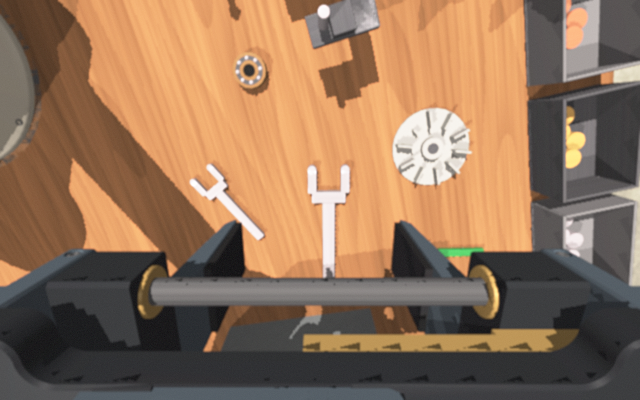

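Run:
```python
from h import *
im=get('wrist'); P,ok=cloud(im)
q=sel(P,ok,[.44,-.42,.007],[.57,-.2,.03])
h=q[(q[:,1]<-.33)&(abs(q[:,0]-.5-(q[:,1]+.35)*.22)<.02)]; l=cv2.fitLine(h[:,:2].astype(np.float32),2,0,.01,.01).ravel(); a=np.arctan2(l[1],l[0]); print(np.degrees(a),l)
u=np.array([np.cos(a),np.sin(a)]); n=np.array([-u[1],u[0]])
s=(q[:,:2]-l[2:])@u; t=(q[:,:2]-l[2:])@n
print('s max',np.sort(s)[-5:], 't head',np.percentile(t[s>.05],[1,99]),'handle t',np.percentile(t[s<.02],[2,98]))
jaw=l[2:]+u*(s.max()-.0195); g=jaw-u*.072; print('jaw',jaw,'grip',g)
b=s[(abs(t)<.012)]; print('bottom of jaw s',np.sort(b)[-5:],'expect',s.max()-.0415)
for z in (.1,.004): plan([*g,z],np.degrees(a)-90)
```

```text
76.92077 [ 0.22629832  0.97405803  0.49394572 -0.37420353]
s max [0.12131564 0.12134099 0.12135148 0.1214937  0.12152095] t head [-0.03050085  0.0328819 ] handle t [-0.00949421  0.00904295]
jaw [ 0.51703288 -0.2748292 ] grip [ 0.50073941 -0.34496138]
bottom of jaw s [0.07994191 0.08002625 0.08006719 0.08016932 0.08022447] expect 0.08002094935996282
shift mm [200.6  16.5  94.3] turn [ 0.14  0.01 -0.06] rows>= 4.4 force [-0.6  0.1  0.8] t 4.35 q [-0.56  0.33  1.37  0.    1.44 -0.34]
shift mm [296.6  16.4  94.2] turn [ 0.14  0.01 -0.06] rows>= 6.2 force [-0.6  0.1  0.8] t 4.35 q [-0.56  0.33  1.37  0.    1.44 -0.34]
```

The jaw bottom, head width and handle width all agree with the listed sizes. I descend onto the grip point.

step_arm(moves=[0.06,0.03,0.005,0.03,0,0,0,0.06,0.07,0.01,0.06,0,0,0,0.06,0.11,0.016,0.094,0,0,0,0.06,0.16,0.0165,0.094,0,0,0,0.06,0.2,0.0165,0.094,0,0,0,0.06,0.25,0.0165,0.094,0,0,0,0.06,0.28,0.0165,0.094,0,0,0,0.06,0.28,0.0165,0.094,0,0,0])

```text
time: 5.15
eef_pos: [0.4986, -0.3436, 0.0166]
ee_rot: [-0.438, -0.553, -0.442, 0.554]
force: [0.6, -0.4, 1.2]
opening: 0.66
```

Run:
```python
from h import *
plan([.5007,-.345,.003],-13.08)
```

```text
shift mm [13.6  2.4  0.9] turn [ 0.09 -0.16  0.3 ] rows>= 0.3 force [ 0.6 -0.4  1.2] t 5.15 q [-0.7   0.71  1.57  0.    0.87 -0.48]
```

step_arm(moves=[0.06,0.01,0,0,0,0,0,0.06,0.014,0,0,0,0,0,0.06,0.014,0,0,0,0,0])

```text
time: 5.45
eef_pos: [0.5007, -0.3463, 0.0068]
ee_rot: [0.441, 0.554, 0.439, -0.553]
force: [0.6, 0.3, 1.2]
opening: 0.658
```

Run:
```python
from h import *
plan([.5007,-.345,.003],-13.08)
```

```text
shift mm [ 3.8 -0.3 -1.2] turn [ 0.04  0.04 -0.09] rows>= 0.1 force [0.6 0.3 1.2] t 5.45 q [-0.7   0.73  1.57  0.    0.84 -0.48]
```

step_arm(moves=[0.06,0.0035,0,0,0,0,0,0.06,0.0035,0,0,0,0,0,0.0,0.0035,0,0,0,0,0,0.0,0.0035,0,0,0,0,0,0.0,0.0035,0,0,0,0,0,0.0,0.0035,0,0,0,0,0,0.0,0.0035,0,0,0,0,0])

```text
time: 6.15
eef_pos: [0.5001, -0.346, 0.0023]
ee_rot: [0.44, 0.554, 0.44, -0.554]
force: [-0.7, -0.3, 1.2]
opening: 0.252
```

step_arm(moves=[0.0,0,0,0,0,0,0,0.0,0,0,0,0,0,0,0.0,0,0,0,0,0,0,0.0,-0.01,0,0,0,0,0,0.0,-0.03,0,0,0,0,0,0.0,-0.06,0,0,0,0,0,0.0,-0.09,0,0,0,0,0,0.0,-0.12,0,0,0,0,0])

```text
time: 6.95
eef_pos: [0.4997, -0.3457, 0.1238]
ee_rot: [-0.44, -0.554, -0.44, 0.554]
force: [-0.3, -1.2, -4.5]
opening: 0.22
```

Run:
```python
from h import *
a=np.radians(3.1); Rm=np.array([[np.cos(a),-np.sin(a)],[np.sin(a),np.cos(a)]])
print(ctrl.state()['opening'], ctrl.state()['eef_pos'])
g=np.array([.5585,.0683])+Rm@[0,-.12-.050]  # pre-entry: jaw 50mm short -> grip at y=-122
g=np.array([.5585,.0683])+Rm@[0,-.072-.048]; print(g)
plan([*g,.16],3.1)
```

```text
0.2200761153287277 [ 0.49969608 -0.34567718  0.12382737]
[ 0.56498946 -0.0515244 ]
shift mm [ -36.1   -2.8 -301.3] turn [-16.15  -0.02   0.03] rows>= 6.1 force [-0.3 -1.2 -4.5] t 6.95 q [-0.7   0.57  1.49 -0.    1.09 -0.48]
```

step_arm(moves=[0.0,-0.02,0,-0.03,-2,0,0,0.0,-0.036,0,-0.08,-5,0,0,0.0,-0.036,0,-0.13,-8,0,0,0.0,-0.036,0,-0.18,-11,0,0,0.0,-0.036,-0.002,-0.23,-14,0,0,0.0,-0.036,-0.003,-0.27,-16.15,0,0,0.0,-0.036,-0.003,-0.301,-16.15,0,0,0.0,-0.036,-0.003,-0.301,-16.15,0,0])

```text
time: 7.75
eef_pos: [0.5653, -0.0483, 0.1588]
ee_rot: [0.514, 0.486, 0.514, -0.485]
force: [-0.5, -1.3, -4.3]
opening: 0.216
```

```bash
cat > m.py <<'E'
from h import *
V=np.array([.5585,.0683]); a=np.radians(3.1); Rm=np.array([[np.cos(a),-np.sin(a)],[np.sin(a),np.cos(a)]])
def tov(P): Q=P.copy(); Q[...,:2]=(P[...,:2]-V)@Rm; return Q
E
python3 - <<'E'
from m import *
im=get('wrist'); save(im,'w3.png'); s=ctrl.state(); print(s['eef_pos'],s['force'])
P,ok=cloud(im); Q=tov(P)
q=sel(Q,ok,[-.03,-.03,.152],[.03,.03,.17]); print('stud',len(q),q.mean(0) if len(q) else 0)
q=sel(Q,ok,[-.05,-.2,.121],[.0,-.1,.14]); print('pin',len(q))
z=s['eef_pos'][2]
q=sel(Q,ok,[-.05,-.1,z-.003],[.05,-.018,z+.015]); print('sp',len(q),q[:,2].mean(),cv2.minAreaRect(q[:,:2].astype(np.float32)*1000), q.min(0),q.max(0))
for t in ['spanner_jaw','nut_mid']:
    print(t,[(np.round(d['xy']).astype(int).tolist(),round(d['p'],2),tov(atz(im,d['xy'],z+.003 if 'sp' in t else .109))[:2].round(4).tolist()) for d in nets.place_of('wrist',t)[:3]])
plan([*(V+Rm@[.003,-.120]),.16],3.1)
E
```

```text
[ 0.56505705 -0.05023723  0.15866241] [-0.33724632 -1.15048058 -4.03278924]
stud 2317 [ 0.0005989  -0.00571928  0.16061528]
pin 0
sp 8654 0.1674439239957104 ((0.3779926300048828, -62.52384567260742), (64.06090545654297, 74.9793701171875), 0.5119519233703613) [-0.03192674 -0.09999618  0.1558082 ] [ 0.0323761  -0.02506553  0.17364008]
spanner_jaw [([124, 318], 0.64, [-0.125, -0.1669])]
nut_mid [([319, 52], 0.59, [0.0012, 0.0005])]
shift mm [-1.5  3.2 -0.7] turn [0.02 0.01 0.01] rows>= 0.1 force [-0.3 -1.2 -4.6] t 7.9 q [-0.2   0.47  1.56 -0.    1.11 -0.25]
```

View pics/w3.png

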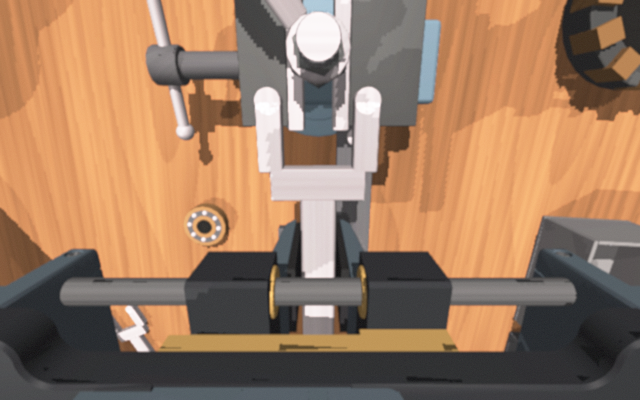

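The spanner is held straight: its midline is 0.4 mm from vise x=0, the stud is at 0.6 mm, and its yaw is within 0.5°. The prong tips, at (267,100) and (368,100), are short of the nut. I descend 3 mm to the +x side to clear the pin.

step_arm(moves=[0.0,0,0.003,0.002,0,0,0,0.0,0.01,0.003,0.002,0,0,0,0.0,0.025,0.003,0.002,0,0,0,0.0,0.04,0.003,0.002,0,0,0,0.0,0.05,0.003,0.002,0,0,0,0.0,0.0535,0.003,0.002,0,0,0,0.0,0.0535,0.003,0.002,0,0,0,0.0,0.0535,0.003,0.002,0,0,0])

```text
time: 8.7
eef_pos: [0.5685, -0.0541, 0.1052]
ee_rot: [0.513, 0.486, 0.513, -0.486]
force: [0.8, 0.3, -4.0]
opening: 0.217
```

```bash
cat > rel.py <<'E'
from m import *
im=get('wrist'); s=ctrl.state(); P,ok=cloud(im); Q=tov(P)
q=sel(Q,ok,[-.03,-.02,.155],[.03,.03,.17]); print('stud',len(q),q.mean(0).round(4),q.min(0).round(4),q.max(0).round(4))
z=s['eef_pos'][2]
y0=tov(np.array(s['eef_pos']))[1]
q=sel(Q,ok,[-.05,y0+.045,z-.0],[.05,y0+.093,z+.013]); print('head',len(q),q[:,2].mean().round(4),q.min(0).round(4),q.max(0).round(4))
for lo in np.arange(.045,.09,.008):
    r=q[(q[:,1]>y0+lo)&(q[:,1]<y0+lo+.008)]; 
    if len(r): print('y',round(lo,3),'edges',np.percentile(r[:,0],[1,99]).round(4),'mid',np.percentile(r[:,0],[1,99]).mean().round(4))
q=sel(Q,ok,[-.06,-.045,.095],[.06,.05,.1045]); print('jawtop z',len(q),np.median(q[:,2]))
print('tcp v',tov(np.array(s['eef_pos'])).round(4),'force',np.round(s['force'],1),s['time'])
plan([*(V+Rm@[0,-.072]),.106],3.1)
E
python3 rel.py
```

```text
stud 1017 [ 0.0005 -0.0092  0.1588] [-0.0097 -0.0128  0.155 ] [ 0.0108 -0.006   0.1621]
head 5412 0.1138 [-0.0287 -0.0777  0.1053] [ 0.0356 -0.0308  0.1167]
y 0.045 edges [-0.0273  0.0341] mid 0.0034
y 0.053 edges [-0.0281  0.0351] mid 0.0035
y 0.061 edges [-0.0281  0.0349] mid 0.0034
y 0.069 edges [-0.0281  0.0349] mid 0.0034
y 0.077 edges [-0.0282  0.0351] mid 0.0035
y 0.085 edges [-0.0279  0.0347] mid 0.0034
jawtop z 16863 0.09941615912628998
tcp v [ 0.0035 -0.1227  0.1053] force [ 0.5  0.  -4.1] 8.75
shift mm [ -0.7  -3.5 -50.7] turn [-0.    0.01 -0.05] rows>= 1.0 force [ 0.5  0.  -4.1] t 8.75 q [-0.2   0.55  1.6  -0.    0.99 -0.25]
```

step_arm(moves=[0.0,0,-0.003,0,0,0,0,0.0,0,-0.003,0,0,0,0,0.0,0,-0.003,-0.006,0,0,0,0.0,0,-0.003,-0.012,0,0,0,0.0,0,-0.003,-0.018,0,0,0,0.0,0,-0.003,-0.024,0,0,0,0.0,0,-0.003,-0.028,0,0,0,0.0,0,-0.003,-0.028,0,0,0])

```text
time: 9.55
eef_pos: [0.5637, -0.0255, 0.1048]
ee_rot: [0.513, 0.486, 0.514, -0.486]
force: [0.2, 0.2, -3.9]
opening: 0.215
```

```bash
python3 rel.py
```

```text
stud 3611 [ 0.0005 -0.0007  0.1593] [-0.0112 -0.0124  0.1556] [0.0121 0.0112 0.1615]
head 5395 0.1135 [-0.032  -0.0493  0.1048] [ 0.0324 -0.0018  0.1178]
y 0.045 edges [-0.0306  0.0307] mid 0.0
y 0.053 edges [-0.0314  0.0316] mid 0.0001
y 0.061 edges [-0.0315  0.0316] mid 0.0001
y 0.069 edges [-0.0315  0.0315] mid 0.0
y 0.077 edges [-0.0316  0.0317] mid 0.0
y 0.085 edges [-0.0313  0.0313] mid 0.0
jawtop z 19910 0.09941166469652243
tcp v [ 0.0002 -0.0943  0.1048] force [ 0.1  0.3 -5. ] 9.6
shift mm [ -1.2  -0.1 -22.3] turn [ 0.03  0.   -0.  ] rows>= 0.4 force [ 0.1  0.3 -5. ] t 9.6 q [-0.15  0.54  1.62 -0.    0.98 -0.21]
```

step_arm(moves=[0.0,0,0.0004,-0.004,0,0,0,0.0,0,0.0004,-0.008,0,0,0,0.0,0,0.0004,-0.012,0,0,0,0.0,0,0.0004,-0.016,0,0,0,0.0,0,0.0004,-0.019,0,0,0,0.0,0,0.0004,-0.019,0,0,0])

```text
time: 10.2
eef_pos: [0.563, -0.0067, 0.1048]
ee_rot: [0.513, 0.486, 0.513, -0.486]
force: [-0.4, 0.5, -4.4]
opening: 0.218
```

```bash
python3 rel.py; python3 -c "
from m import *
im=get('wrist'); save(im,'w4.png',(180,0,460,210),2.8)"
```

```text
stud 3122 [ 0.0004 -0.0004  0.1592] [-0.0113 -0.0124  0.1555] [0.012  0.011  0.1615]
head 4925 0.1136 [-0.0317 -0.0304  0.1049] [0.0325 0.0169 0.1176]
y 0.045 edges [-0.0302  0.0312] mid 0.0005
y 0.053 edges [-0.031   0.0319] mid 0.0005
y 0.061 edges [-0.0311  0.032 ] mid 0.0005
y 0.069 edges [-0.0312  0.0321] mid 0.0004
y 0.077 edges [-0.0312  0.0321] mid 0.0005
y 0.085 edges [-0.0309  0.0319] mid 0.0005
jawtop z 17744 0.09939123192276582
tcp v [ 0.0005 -0.0754  0.1048] force [ 0.  -0.4 -4.8] 10.25
shift mm [-1.2 -0.5 -3.4] turn [0.02 0.   0.  ] rows>= 0.1 force [ 0.  -0.4 -4.8] t 10.25 q [-0.12  0.54  1.62 -0.    0.98 -0.17]
```

View pics/w4.png

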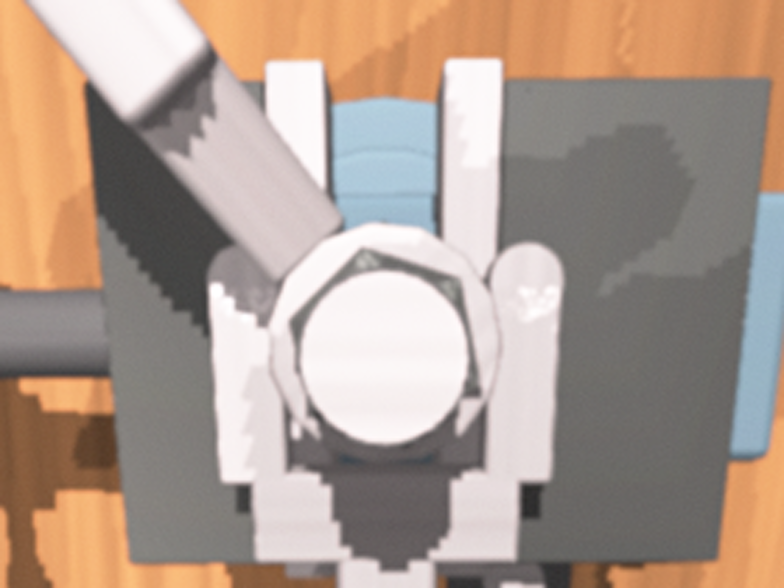

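The prongs straddle the lower nut cleanly. I go 2 mm further on, lower about 2 mm and let go.

step_arm(moves=[0.0,0,0,-0.001,0,0,0,0.0,0,0,-0.002,0,0,0,0.0,0.001,0,-0.002,0,0,0,0.0,0.0018,0,-0.002,0,0,0,0.0,0.0018,0,-0.002,0,0,0])

```text
time: 10.8
eef_pos: [0.5629, -0.0052, 0.1028]
ee_rot: [0.513, 0.486, 0.513, -0.486]
force: [0.3, -0.1, -4.0]
opening: 0.216
```

step_arm(moves=[0.0,0.0006,0,0,0,0,0,0.0,0.0006,0,0,0,0,0,0.05,0.0006,0,0,0,0,0,0.05,0.0006,0,0,0,0,0,0.05,0.0006,0,0,0,0,0,0.05,0.0006,0,0,0,0,0])

```text
time: 11.4
eef_pos: [0.5631, -0.0052, 0.1025]
ee_rot: [0.513, 0.486, 0.513, -0.486]
force: [0.6, -0.6, 0.5]
opening: 0.529
```

```bash
python3 rel.py
```

```text
stud 3206 [ 0.0005 -0.0004  0.1593] [-0.0114 -0.0124  0.1559] [0.0123 0.0107 0.1618]
head 4683 0.1112 [-0.0316 -0.0286  0.1025] [0.0328 0.0181 0.1139]
y 0.045 edges [-0.0303  0.0314] mid 0.0006
y 0.053 edges [-0.0309  0.0321] mid 0.0006
y 0.061 edges [-0.031   0.0322] mid 0.0006
y 0.069 edges [-0.0311  0.0322] mid 0.0006
y 0.077 edges [-0.0311  0.0321] mid 0.0005
y 0.085 edges [-0.0307  0.0317] mid 0.0005
jawtop z 18176 0.09941254440137168
tcp v [ 0.0006 -0.0736  0.1025] force [0.2 0.3 0. ] 11.45
shift mm [-3.5 -0.6 -1.6] turn [-0.    0.   -0.01] rows>= 0.1 force [0.2 0.3 0. ] t 11.45 q [-0.12  0.54  1.62 -0.    0.98 -0.17]
```

The spanner lies flat, within about 1 mm of fully on, with zero load on the gripper. I back off upward.

step_arm(moves=[0.05,-0.01,0,0,0,0,0,0.05,-0.03,0,0,0,0,0,0.05,-0.06,0,0,0,0,0,0.05,-0.1,0,0,0,0,0,0.0,-0.14,0,0,0,0,0,0.0,-0.14,0,0,0,0,0])

```text
time: 12.05
eef_pos: [0.5655, -0.0054, 0.2483]
ee_rot: [0.516, 0.488, 0.511, -0.484]
force: [0.7, 0.0, 0.1]
opening: 0.409
```

Run:
```python
from m import *
im=get('wrist'); P,ok=cloud(im); s=ctrl.state()
Q=tov(P)
q=sel(Q,ok,[-.13,-.05,.138],[.1,.16,.155]); q=q[np.hypot(q[:,0],q[:,1])>.055]; l=cv2.fitLine(q[:,:2].astype(np.float32),2,0,.01,.01).ravel(); print('lever v deg',np.degrees(np.arctan2(-l[0]*np.sign(l[1]),abs(l[1]))),len(q))
q=sel(Q,ok,[-.05,-.27,.106],[.05,.03,.118]);print('sp',len(q),q[:,2].mean(),cv2.minAreaRect(q[:,:2].astype(np.float32)*1000))
for p in ([.4584,.1107,.25],[.4584,.1107,.130]): plan(p,37.6)
```

```text
lever v deg 42.14795 1680
sp 4261 0.11121613738260654 ((-1.4669609069824219, -78.77523803710938), (197.76856994628906, 64.039306640625), 88.50765991210938)
shift mm [  -5.1  -99.5 -121.5] turn [-34.5    0.15  -0.29] rows>= 4.0 force [-0.5  0.8 -0. ] t 12.1 q [-0.12  0.38  1.46  0.    1.3  -0.17]
shift mm [ 114.9 -100.2 -121.6] turn [-34.5    0.15  -0.29] rows>= 4.0 force [-0.5  0.8 -0. ] t 12.1 q [-0.12  0.38  1.46  0.    1.3  -0.17]
```

step_arm(moves=[0.0,0,-0.02,-0.024,-7,0,0,0.0,0,-0.04,-0.05,-14,0,0,0.0,0,-0.07,-0.08,-21,0,0,0.0,0,-0.1,-0.121,-28,0,0,0.0,0.03,-0.1,-0.121,-34.5,0,0,0.0,0.08,-0.1,-0.121,-34.5,0,0,0.0,0.115,-0.1,-0.121,-34.5,0,0,0.0,0.115,-0.1,-0.121,-34.5,0,0])

```text
time: 12.9
eef_pos: [0.4534, 0.11, 0.1238]
ee_rot: [0.632, 0.311, 0.637, -0.314]
force: [-0.4, -0.6, 0.5]
opening: 0.003
```

```bash
cat > fp.py <<'E'
from m import *
s=ctrl.state(); r=rot(s['ee_rot']); y=r.as_matrix()[:,1]; p=np.array(s['eef_pos'])
yaw=np.degrees(np.arctan2(y[1],y[0])); f=np.radians(yaw+5); out=np.array([-np.sin(f),np.cos(f)]); t=np.array([np.cos(f),np.sin(f)])
print('t',s['time'],'z',p[2].round(4),'phi',round(yaw+5,1),'r',((p[:2]-V)@out).round(4),'d',(-(p[:2]-V)@t).round(4),'F along',(np.array(s['force'])[:2]@t).round(2),np.round(s['force'],1),'tq',np.round(s['torque'],1),s['opening'])
c=r.inv().apply(np.r_[V,p[2]]-p)
for st in (3,1.5,.5): 
    print(st,[np.round((c-R.from_rotvec([np.radians(st*k),0,0]).apply(c))*1000,1)[1:].tolist() for k in range(1,9)])
E
python3 fp.py
```

```text
t 12.9 z 0.1238 phi 42.6 r 0.1019 d 0.0492 F along -0.72 [-0.4 -0.6  0.5] tq [-0.  0. -0.] 0.0030130074246232865
3 [[5.2, -2.9], [10.5, -5.5], [15.9, -7.9], [21.5, -9.9], [27.1, -11.7], [32.9, -13.1], [38.7, -14.3], [44.5, -15.1]]
1.5 [[2.6, -1.5], [5.2, -2.9], [7.8, -4.2], [10.5, -5.5], [13.2, -6.7], [15.9, -7.9], [18.7, -8.9], [21.5, -9.9]]
0.5 [[0.9, -0.5], [1.7, -1.0], [2.6, -1.5], [3.4, -2.0], [4.3, -2.4], [5.2, -2.9], [6.0, -3.4], [6.9, -3.8]]
```

step_arm(moves=[0.0,0,0.008,0,0,0,0,0.0,0,0.016,0.001,0,0,0,0.0,0,0.022,0.001,0,0,0,0.0,0,0.022,0.001,0,0,0])

```text
time: 13.3
eef_pos: [0.4764, 0.1235, 0.1285]
ee_rot: [0.635, 0.313, 0.634, -0.312]
force: [-0.2, -0.5, 0.1]
opening: 0.003
```

```bash
python3 fp.py; python3 -c "
from m import *
im=get('wrist'); save(im,'w5.png')"
```

```text
t 13.3 z 0.1285 phi 42.6 r 0.0963 d 0.0231 F along -0.52 [-0.2 -0.5  0.1] tq [-0.  0.  0.] 0.0031325207000038003
3 [[5.0, -1.5], [10.0, -2.8], [15.1, -3.7], [20.2, -4.5], [25.4, -4.9], [30.5, -5.1], [35.7, -5.0], [40.9, -4.6]]
1.5 [[2.5, -0.8], [5.0, -1.5], [7.5, -2.2], [10.0, -2.8], [12.5, -3.3], [15.1, -3.7], [17.6, -4.1], [20.2, -4.5]]
0.5 [[0.8, -0.3], [1.6, -0.5], [2.5, -0.8], [3.3, -1.0], [4.1, -1.3], [5.0, -1.5], [5.8, -1.7], [6.6, -2.0]]
```

View pics/w5.png

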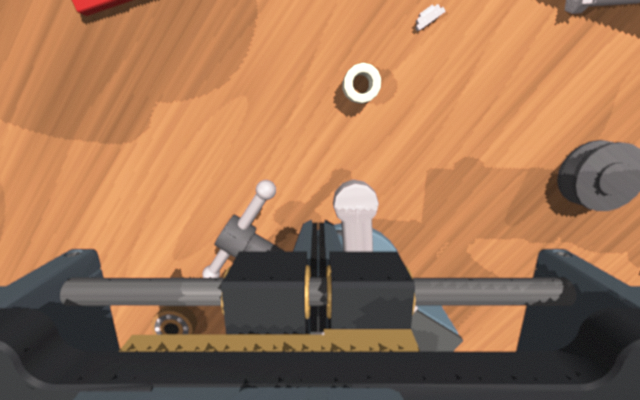

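The closed fingers stand just beside the lever (its end is at (355,200)), with no obstacle in the way. I start the arc.

step_arm(moves=[0.0,0,0.005,-0.0015,3,0,0,0.0,0,0.01,-0.0028,6,0,0,0.0,0,0.0151,-0.0037,9,0,0,0.0,0,0.0202,-0.0045,12,0,0,0.0,0,0.0254,-0.0049,15,0,0,0.0,0,0.0305,-0.0051,18,0,0,0.0,0,0.0357,-0.005,21,0,0,0.0,0,0.0409,-0.0046,24,0,0])

```text
time: 14.15
eef_pos: [0.5041, 0.1516, 0.1278]
ee_rot: [0.555, 0.438, 0.555, -0.438]
force: [-1.2, -0.5, 0.4]
opening: 0.004
```

```bash
python3 fp.py
```

```text
t 14.15 z 0.1278 phi 18.5 r 0.0962 d 0.0252 F along -1.26 [-1.2 -0.5  0.4] tq [-0.1  0.1 -0.1] 0.00427621788653827
3 [[4.9, -1.6], [10.0, -3.0], [15.1, -4.1], [20.2, -4.9], [25.4, -5.5], [30.6, -5.8], [35.8, -5.8], [41.0, -5.5]]
1.5 [[2.5, -0.8], [4.9, -1.6], [7.5, -2.3], [10.0, -3.0], [12.5, -3.6], [15.1, -4.1], [17.6, -4.5], [20.2, -4.9]]
0.5 [[0.8, -0.3], [1.6, -0.6], [2.5, -0.8], [3.3, -1.1], [4.1, -1.4], [4.9, -1.6], [5.8, -1.9], [6.6, -2.1]]
```

Now 1.5° rows, watching the force.

step_arm(moves=[0.0,0,0.0025,-0.0008,1.5,0,0,0.0,0,0.005,-0.0016,3,0,0,0.0,0,0.0075,-0.0023,4.5,0,0,0.0,0,0.01,-0.003,6,0,0,0.0,0,0.0125,-0.0036,7.5,0,0,0.0,0,0.0151,-0.0041,9,0,0])

```text
time: 14.75
eef_pos: [0.5181, 0.1591, 0.1274]
ee_rot: [0.519, 0.48, 0.519, -0.48]
force: [-1.3, -0.0, 0.3]
opening: 0.002
```

step_arm(moves=[0.0,0,0.0025,-0.0008,1.5,0,0,0.0,0,0.005,-0.0016,3,0,0,0.0,0,0.0075,-0.0023,4.5,0,0,0.0,0,0.01,-0.003,6,0,0])

```text
time: 15.15
eef_pos: [0.5279, 0.1629, 0.1274]
ee_rot: [-0.493, -0.507, -0.493, 0.507]
force: [-1.3, 0.4, 0.6]
opening: 0.008
```

```bash
python3 fp.py
```

```text
t 15.15 z 0.1274 phi 3.5 r 0.0963 d 0.0248 F along -1.26 [-1.3  0.4  0.6] tq [-0.1  0.2  0. ] 0.008351560514766902
3 [[5.0, -1.6], [10.0, -2.9], [15.1, -4.0], [20.2, -4.8], [25.4, -5.4], [30.6, -5.6], [35.8, -5.6], [41.0, -5.4]]
1.5 [[2.5, -0.8], [5.0, -1.6], [7.5, -2.3], [10.0, -2.9], [12.5, -3.5], [15.1, -4.0], [17.6, -4.5], [20.2, -4.8]]
0.5 [[0.8, -0.3], [1.6, -0.6], [2.5, -0.8], [3.3, -1.1], [4.1, -1.4], [5.0, -1.6], [5.8, -1.8], [6.6, -2.1]]
```

step_arm(moves=[0.0,0,0.0025,-0.0008,1.5,0,0,0.0,0,0.005,-0.0016,3,0,0,0.0,0,0.0075,-0.0023,4.5,0,0,0.0,0,0.01,-0.0029,6,0,0])

```text
time: 15.55
eef_pos: [0.5377, 0.1655, 0.1273]
ee_rot: [-0.466, -0.532, -0.466, 0.532]
force: [-1.8, 0.4, 0.8]
opening: 0.008
```

step_arm(moves=[0.0,0,0.0025,-0.0008,1.5,0,0,0.0,0,0.005,-0.0016,3,0,0,0.0,0,0.0075,-0.0023,4.5,0,0])

```text
time: 15.85
eef_pos: [0.5456, 0.1669, 0.1273]
ee_rot: [-0.445, -0.55, -0.445, 0.55]
force: [-2.1, 0.3, 0.1]
opening: 0.007
```

step_arm(moves=[0.0,0,0.0025,-0.0008,1.5,0,0,0.0,0,0.005,-0.0016,3,0,0])

```text
time: 16.05
eef_pos: [0.5505, 0.1674, 0.1273]
ee_rot: [-0.43, -0.561, -0.43, 0.561]
force: [-5.0, 1.6, 0.9]
opening: 0.005
```

```bash
python3 fp.py
```

```text
t 16.05 z 0.1273 phi -10.0 r 0.0962 d 0.0251 F along -5.16 [-5.   1.6  0.9] tq [0.2 1.  0.1] 0.004924979014455066
3 [[4.9, -1.6], [10.0, -3.0], [15.1, -4.1], [20.2, -4.9], [25.4, -5.4], [30.6, -5.7], [35.8, -5.7], [41.0, -5.5]]
1.5 [[2.5, -0.8], [4.9, -1.6], [7.4, -2.3], [10.0, -3.0], [12.5, -3.6], [15.1, -4.1], [17.6, -4.5], [20.2, -4.9]]
0.5 [[0.8, -0.3], [1.6, -0.6], [2.5, -0.8], [3.3, -1.1], [4.1, -1.4], [4.9, -1.6], [5.8, -1.9], [6.6, -2.1]]
```

step_arm(moves=[0.0,0,0.0008,-0.0003,0.5,0,0,0.0,0,0.0016,-0.0006,1,0,0])

```text
time: 16.25
eef_pos: [0.552, 0.1675, 0.1272]
ee_rot: [-0.426, -0.564, -0.426, 0.565]
force: [-6.8, 2.2, -0.7]
opening: -0.001
```

```bash
python3 fp.py|head -1
```

```text
t 16.25 z 0.1272 phi -11.0 r 0.0962 d 0.0252 F along -7.11 [-6.8  2.2 -0.7] tq [0.2 1.1 0.1] -0.0007429640815593622
```

step_arm(moves=[0.0,0,0.0008,-0.0003,0.5,0,0,0.0,0,0.0016,-0.0006,1,0,0,0.0,0,0.0016,-0.0006,1,0,0])

```text
time: 16.55
eef_pos: [0.5534, 0.1677, 0.1271]
ee_rot: [-0.421, -0.568, -0.421, 0.569]
force: [-6.7, 1.7, 1.3]
opening: 0.007
```

```bash
python3 fp.py|head -1
python3 - <<'E'
from m import *
im=get('top'); P,ok=cloud(im); Q=tov(P)
q=sel(Q,ok,[-.03,-.13,.105],[.03,-.06,.118]); print('handle',len(q),cv2.fitLine(q[:,:2].astype(np.float32),2,0,.01,.01).ravel() if len(q)>5 else 0)
save(im,'t2.png',(200,110,400,260),3.5)
E
```

```text
t 16.55 z 0.1271 phi -11.9 r 0.0962 d 0.0255 F along -6.93 [-6.7  1.7  1.3] tq [0.2 1.1 0.1] 0.006849363166442678
handle 247 [ 0.02600682  0.99966174 -0.00170371 -0.09420246]
```

View pics/t2.png

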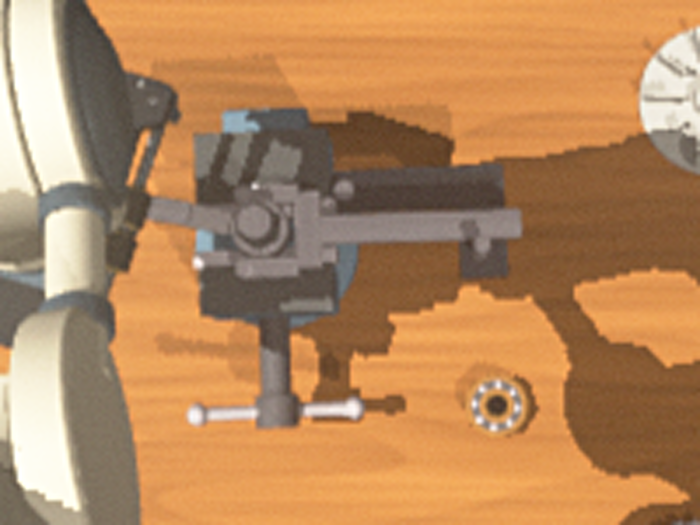

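The spanner's handle lies on the ledge at (480,222), turned about 1.5° and against the pin at (478,240). I keep pulling in small steps.

step_arm(moves=[0.0,0,0.0008,-0.0003,0.5,0,0,0.0,0,0.0016,-0.0006,1,0,0,0.0,0,0.0016,-0.0006,1,0,0])

```text
time: 16.9
eef_pos: [0.5548, 0.1678, 0.127]
ee_rot: [-0.415, -0.571, -0.416, 0.572]
force: [-7.8, 2.3, 1.1]
opening: 0.006
```

step_arm(moves=[0.0,0,0.0008,-0.0003,0.5,0,0,0.0,0,0.0016,-0.0006,1,0,0,0.0,0,0.0016,-0.0006,1,0,0])

```text
time: 17.2
eef_pos: [0.5564, 0.1679, 0.127]
ee_rot: [-0.41, -0.575, -0.411, 0.576]
force: [-8.4, 3.3, 2.0]
opening: 0.006
```

```bash
python3 fp.py|head -1
```

```text
t 17.2 z 0.127 phi -13.9 r 0.0961 d 0.0261 F along -8.91 [-8.4  3.3  2. ] tq [0.3 1.5 0.1] 0.00642376831690935
```

step_arm(moves=[0.0,0,0.0008,-0.0003,0.5,0,0,0.0,0,0.0016,-0.0006,1,0,0,0.0,0,0.0016,-0.0006,1,0,0])

```text
time: 17.5
eef_pos: [0.5579, 0.168, 0.1269]
ee_rot: [-0.405, -0.578, -0.406, 0.58]
force: [-9.1, 3.5, 1.0]
opening: 0.002
```

step_arm(moves=[0.0,0,0.0008,-0.0003,0.5,0,0,0.0,0,0.0016,-0.0006,1,0,0,0.0,0,0.0016,-0.0006,1,0,0])

```text
time: 17.8
eef_pos: [0.5593, 0.168, 0.1268]
ee_rot: [-0.4, -0.582, -0.401, 0.584]
force: [-11.4, 2.9, 1.6]
opening: 0.006
```

```bash
python3 fp.py|head -1
```

```text
t 17.8 z 0.1268 phi -15.9 r 0.0961 d 0.0266 F along -11.78 [-11.4   2.9   1.6] tq [0.5 1.9 0.2] 0.006128254005522625
```

step_arm(moves=[0.0,0,0.0008,-0.0003,0.5,0,0,0.0,0,0.0016,-0.0006,1,0,0,0.0,0,0.0016,-0.0006,1,0,0])

```text
time: 18.1
eef_pos: [0.5609, 0.168, 0.1268]
ee_rot: [-0.395, -0.585, -0.396, 0.587]
force: [-10.4, 3.2, 2.1]
opening: 0.005
```

step_arm(moves=[0.0,0,0.0008,-0.0003,0.5,0,0,0.0,0,0.0016,-0.0006,1,0,0,0.0,0,0.0016,-0.0006,1,0,0])

```text
time: 18.4
eef_pos: [0.5625, 0.168, 0.1268]
ee_rot: [-0.39, -0.588, -0.391, 0.591]
force: [-10.8, 4.3, 0.8]
opening: 0.006
```

```bash
python3 fp.py|head -1
```

```text
t 18.4 z 0.1268 phi -17.9 r 0.0961 d 0.0269 F along -11.58 [-10.8   4.3   0.8] tq [0.6 2.2 0.2] 0.005774008129959369
```

```bash
cat > chk.py <<'E'
from m import *
F=[];Tq=[]
for c in ('top','scene','wrist'):
    im=get(c); s=ctrl.state(); F.append(s['force']);Tq.append(s['torque']); P,ok=cloud(im); Q=tov(P)
    q=sel(Q,ok,[-.03,-.13,.106],[.03,-.05,.118])
    if len(q)>30:
        l=cv2.fitLine(q[:,:2].astype(np.float32),2,0,.01,.01).ravel(); print(c,'handle deg',np.degrees(np.arctan(l[0]/l[1])).round(2),len(q))
    q=sel(Q,ok,[-.1,.045,.138],[.1,.15,.152]); q=q[(abs(q[:,0]-q[:,1]*.3)<.04)]
    q=sel(Q,ok,[-.03,.03,.14],[.06,.085,.152])
    if len(q)>15:
        m=q[:,:2].mean(0); l=cv2.fitLine(q[:,:2].astype(np.float32),2,0,.01,.01).ravel(); print(c,'lever past +x',np.degrees(np.arctan2(m[0],m[1])).round(1),np.degrees(np.arctan(l[0]/l[1])).round(1),len(q))
print('F',np.mean(F,0).round(2),'T',np.mean(Tq,0).round(2))
E
python3 chk.py; python3 fp.py|head -1
```

```text
top handle deg 1.4 286
top lever past +x 14.9 9.9 99
scene handle deg 0.71 210
scene lever past +x 16.8 34.8 42
F [-11.38   3.27   1.81] T [0.57 2.11 0.18]
t 18.55 z 0.1268 phi -17.9 r 0.0961 d 0.0269 F along -11.63 [-11.3   2.9   2.5] tq [0.6 2.1 0.2] 0.004228231837434442
```

step_arm(moves=[0.0,0,0.0008,-0.0003,0.5,0,0,0.0,0,0.0016,-0.0006,1,0,0,0.0,0,0.0016,-0.0006,1,0,0])

```text
time: 18.85
eef_pos: [0.564, 0.168, 0.1267]
ee_rot: [-0.385, -0.592, -0.386, 0.594]
force: [-13.4, 3.7, 1.5]
opening: -0.0
```

```bash
python3 chk.py; python3 fp.py|head -1
```

```text
top handle deg 1.37 288
top lever past +x 15.9 5.9 100
scene handle deg 0.4 208
scene lever past +x 17.8 30.5 52
F [-12.87   4.29   1.95] T [0.61 2.28 0.19]
t 19.0 z 0.1267 phi -18.9 r 0.0961 d 0.0272 F along -13.5 [-12.6   4.9   1.8] tq [0.6 2.3 0.2] 0.004691053227726938
```

step_arm(moves=[0.0,0,0.0008,-0.0003,0.5,0,0,0.0,0,0.0016,-0.0006,1,0,0,0.0,0,0.0016,-0.0006,1,0,0])

```text
time: 19.3
eef_pos: [0.5656, 0.1679, 0.1267]
ee_rot: [-0.379, -0.595, -0.381, 0.597]
force: [-12.5, 4.8, 2.3]
opening: 0.0
```

```bash
python3 chk.py; python3 fp.py|head -1
```

```text
top handle deg 1.04 288
top lever past +x 17.0 7.2 100
scene handle deg 0.88 205
scene lever past +x 18.7 25.2 53
F [-12.45   3.57   2.08] T [0.65 2.33 0.21]
t 19.45 z 0.1267 phi -19.9 r 0.0961 d 0.0272 F along -12.63 [-12.3   3.2   1.5] tq [0.6 2.3 0.2] 0.002120507304269441
```

Run:
```python
from m import *
im=get('scene'); P,ok=cloud(im); Q=tov(P)
for c in ('top','scene'):
    im=get(c); P,ok=cloud(im); Q=tov(P)
    q=sel(Q,ok,[-.03,-.22,.104],[.03,-.06,.118]); print(c,len(q),'end',np.sort(q[:,1])[:6].round(4))
    q=sel(Q,ok,[-.04,-.06,.104],[.04,.05,.118]); print('head',q[:,:2].min(0),q[:,:2].max(0))
cx,cy=proj(im,np.r_[V,.11]); print(cx,cy)
b=[int(cx)-50,int(cy)-40,int(cx)+50,int(cy)+40]; save(im,'s2.png',b,7)
```

```text
top 426 end [-0.1787 -0.1786 -0.1782 -0.1782 -0.1781 -0.1779]
head [-0.03978548 -0.05998705] [0.039631   0.04388176]
scene 321 end [-0.1781 -0.1774 -0.177  -0.1763 -0.176  -0.1749]
head [-0.03277477 -0.05945636] [0.03197706 0.0198206 ]
331.0206776135456 224.4422885696827
```

View pics/s2.png

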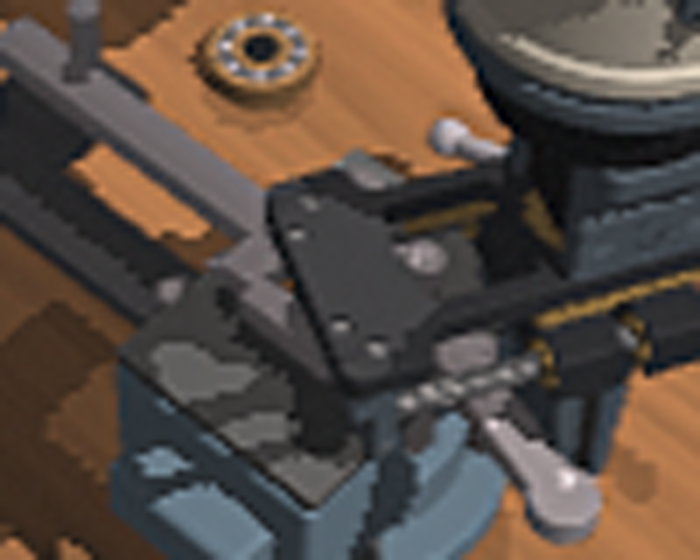

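step_arm(moves=[0.0,0,0.0008,-0.0003,0.3,0,0,0.0,0,0.0016,-0.0006,0.6,0,0,0.0,0,0.0016,-0.0006,0.6,0,0])

```text
time: 19.9
eef_pos: [0.567, 0.1678, 0.1266]
ee_rot: [-0.376, -0.597, -0.378, 0.6]
force: [-14.1, 4.7, 0.5]
opening: 0.006
```

```bash
python3 chk.py; python3 fp.py|head -1
```

```text
top handle deg 1.2 285
top lever past +x 17.3 9.7 102
scene handle deg 0.21 206
scene lever past +x 19.7 28.7 59
F [-14.58   4.28   1.9 ] T [0.73 2.6  0.19]
t 20.05 z 0.1266 phi -20.5 r 0.0961 d 0.0269 F along -14.76 [-14.    4.6   1.6] tq [0.7 2.6 0.2] 0.005172318151024684
```

The force is about 15 N (three-sample mean 15.2 N). I hold briefly, then back away and lift.

step_arm(moves=[0.0,0,0,0,0,0,0,0.0,0,0,0,0,0,0,0.0,0,0,0,0,0,0,0.0,0,-0.002,0,0,0,0,0.0,0,-0.006,0,0,0,0,0.0,0,-0.012,0,0,0,0,0.0,0,-0.02,0,0,0,0,0.0,0,-0.02,0,0,0,0])

```text
time: 20.85
eef_pos: [0.5509, 0.1766, 0.1275]
ee_rot: [0.377, 0.598, 0.377, -0.598]
force: [-0.8, -0.6, -0.1]
opening: -0.001
```

step_arm(moves=[0.0,-0.03,-0.02,0,0,0,0,0.0,-0.07,-0.02,0,0,0,0,0.0,-0.11,-0.02,0,0,0,0,0.0,-0.15,-0.02,0,0,0,0,0.0,-0.19,-0.03,-0.04,0,0,0,0.0,-0.2,-0.04,-0.08,0,0,0,0.0,-0.2,-0.04,-0.12,0,0,0,0.0,-0.2,-0.04,-0.12,0,0,0])

```text
time: 21.65
eef_pos: [0.5683, 0.3056, 0.3274]
ee_rot: [0.378, 0.598, 0.378, -0.597]
force: [-0.5, -1.1, -0.5]
opening: 0.006
```

```bash
python3 chk.py
python3 - <<'E'
from m import *
im=get('top'); save(im,'t3.png',(180,90,500,290),2.5); P,ok=cloud(im); Q=tov(P)
q=sel(Q,ok,[-.03,.04,.138],[.08,.15,.152])
print(len(q), len(q) and [np.degrees(np.arctan2(*q[:,:2].mean(0)))])
print(ctrl.state()['eef_pos'],ctrl.state()['time'])
for t in ['fan','bearing','woodruff_key','spacer','pulley','bolt']: print(t,[(atz(im,d['xy'],0)[:2].round(3).tolist(),round(d['p'],2)) for d in nets.place_of('top',t)[:1]])
E
```

```text
top handle deg 1.23 284
top lever past +x 15.0 17.3 144
scene handle deg 0.21 213
scene lever past +x 16.6 16.1 127
F [-0.05 -0.77 -0.29] T [-0.09  0.06  0.02]
285 [np.float64(15.028004375591287)]
[0.56681772 0.30094386 0.32725471] 21.85
fan [([0.682, -0.267], 0.81)]
bearing [([0.447, -0.097], 0.62)]
woodruff_key [([0.452, 0.299], 0.58)]
spacer [([0.455, 0.228], 0.68)]
pulley [([0.69, 0.306], 0.81)]
bolt [([0.564, 0.079], 0.68)]
```

View pics/t3.png

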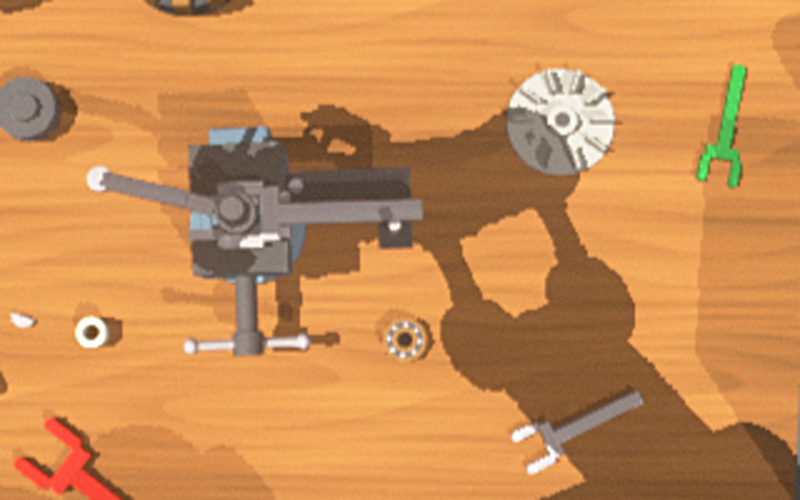

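Run:
```python
from m import *
im=get('top'); P,ok=cloud(im); Q=tov(P)
q=sel(Q,ok,[-.03,-.13,.105],[.03,-.06,.118]); l=cv2.fitLine(q[:,:2].astype(np.float32),2,0,.01,.01).ravel(); print('handle',l,'mid x at y=-.15',l[2]+l[0]/l[1]*(-.15-l[3]))
p=sel(Q,ok,[-.03,-.17,.122],[.0,-.13,.135]); print('pin',p.mean(0),len(p))
q=sel(Q,ok,[-.04,-.2,.104],[.04,-.045,.118]); print('z',q[:,2].mean(),'end',np.sort(q[:,1])[:3])
```

```text
handle [ 0.02847616  0.99959445 -0.00176921 -0.09400233] mid x at y=-.15 -0.0033644517
pin [-0.01846463 -0.15031091  0.12986241] 22
z 0.11285251748834615 end [-0.17866961 -0.1782529  -0.17824261]
```

```bash
python3 -c "
from h import *
print(workorder.finish_job(), ctrl.state()['time'])"
```

```text
the job is handed in; nothing more can be done
the job is handed in; nothing more can be done
```

I slid the large bare spanner onto the lower nut and let go of it with its handle on the ledge. I then pulled the jam nut tight to about 15 N and handed the job in at about 22 s. No verdict came back.

**Spanner:** Before the pull, the jaw was within about 1 mm of the nut's axis. The last check shows the spanner still lying flat, its handle end 178 mm from the axis as expected. It is turned 1.2 to 1.6° clockwise against the pin, in the same place as under load. The other view gave only 0.2°, but its readings scattered.

**Tightening:** The last pull read 14 to 15 N over several readings (mean 15.2 N). At about 0.11 m from the axis, that is roughly 1.65 N m.

**Parts lying about:** The fan, bearing, key, spacer and pulley were found within about 15 mm of where they started. The bolt was not found again: the network pointed at the vise instead. The arm never came near the bolt.

**Uncertain:**
- **Force rise:** The force rose more slowly than expected, about 0.5 N per mm instead of 1.
- **Spring-back:** The lever sprang back 2 to 3° when released.
- **Not measured:** I couldn't measure the seat, the lower nut's angle or the contact force on the pin directly. I put the lower nut's turn at 0.2 to 0.3 rad, under the 0.42 limit.

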